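# Tamp the softener salt down level

### The arm

A 6-joint arm with a two-finger parallel gripper is mounted at the origin on the work surface. World frame = base frame: x ahead of the robot, y to its left, z up, the work surface at z = 0. Lengths are in m, angles in degrees, forces in N, time in s.
With the tool pointing down it reaches from about 0.25 to 0.725 m from the base axis. Payload 9.7 kg.
Tool frame: the origin (TCP) lies midway between the tips of the shut fingers; the grasp point (between the pads) lies 19 mm behind it (bot.pinch_z is the distance from the TCP to the grasp point, in m); z points along the fingers, y is the line along which they close (so a half turn about z gives the same grasp; the last joint's range is limited). The gripper opens to 85 mm and grips with 20 to 120 N. Pads are 22 mm wide; open, the fingers measure 114 mm over their backs; the gripper's body (76 mm by 85 mm) begins 54 mm behind the grasp point. The pads swing forward as they close: fully open they stand 13 mm farther back than shut.
Start: joints at [68.125, 4.979, 10.078, 95.1, 0, 90], TCP at [0.205, 0.51, 0.231] pointing down, gripper open.
Joint ranges: [-179.16, 179.16], [-48.56, 103.87], [-65.8, 70.77], [-126.05, 130.52], [-82.76, 87.17], [-180, 180]. Speed limits (degrees/s): [127.2, 127.2, 147.25, 180, 180, 180].

### API

Orientations are given as [roll, pitch, yaw] about the fixed x, y, z axes, in that order (R = Rz(yaw) Ry(pitch) Rx(roll)).
In Python, from workcell import sensors, camera, camera_params, ticket, bot gives the robot as it stands.
- The arm moves only by the shell command python3 -m jog 'ROWS' [FORCE]. ROWS is JSON, a list that holds one entry, the list of rows, each a list of 5 numbers: the shift along the world's x, y, z in units of 50 mm (1.0 is 50 mm), then the turn about the world's z in units of 5 degrees (1.0 is 5 degrees), then the opening, from 0 (shut) to 1 (fully open). In form: [[[tx, ty, tz, yaw, grip], ...]]. A call has 1 to 8 rows; each row shifts and turns the commanded pose from where the row before left it; what a row does not reach is not made up. A row lasts 1/10 s, in which the tool goes at most 50 mm and 8.59 degrees, less where a joint would pass 70% of its speed; a pose out of reach is approached as far as the arm can. A call is refused whole if a number of a shift passes 1 or a number of a turn 1, either way. A call with a gripper value outside its range is refused whole. The fingers move at their own pace and stop on an object; FORCE is the grip in N (left out, the last holds). Time passes only in rows, so rows that do not move let the fingers close. It gives the time, the measured TCP pose, the force, the opening and the grip force at its end, in the units of the state.
- sensors.get_obs(): the state, without advancing time (a new reading comes with each control period).
- camera(name): name is "side" or "top" or "wrist"; returns the picture (420x560x3 uint8, blue, green, red); there is no depth.
- camera_params(name): a dict with "fx", "fy", "cx", "cy" (pixels), "T" (4x4, takes a point from camera to world coordinates); the wrist camera has in their place "tool_from_camera" (4x4, takes a point from camera to tool coordinates, whose origin is the TCP and whose axes are the flange's). Camera axes: x right, y down, z forward; pixel columns grow to the right and rows downward; lengths in m; the calibration is good to about 2 mm. A picture is of the moment at which its call begins: read the wrist's pose just before it. camera_params takes no time and is no camera call.
- ticket.job_done(): hands the job in; it is judged then, once.
The state is a dict: "time": time; "q": joint angles; "qd": joint speeds; "joint_efforts": joint torques, N m; "ee_pos": TCP position; "tcp_rot": TCP orientation; "wrist_force": force on the tool from outside, world axes, zero at the start; "torque": the same for the moment, N m; "opening": finger opening in m; "grasp_force": force on a finger pad.
Only numpy, scipy, OpenCV 4.12 (cv2) and the standard library are available. Lean on these libraries where they do the work, as an engineer would, in place of code of your own. Each camera call takes 0.05 s, during which the arm holds its last target. There are 200 camera calls.

### The job

Pick up the steel tamper from the blue mat and tamp the four salt blocks in the steel bin down one after another, starting at the blue-banded end: bear down on each with the flat of the tamper until it stops sinking and sits firm (a steady push of about 15 to 20 N for half a second), so that they end level and well below the rim. Salt cracks, so go gently and never push harder than 40 N. Then stand the tamper upright on the blue mat again and let go, leaving the other things where they are.

Things in the scene. Friction and masses are not known exactly. Their poses are not given: they have to be found in the camera images.
- bin: Stainless open bin, fixed to the bench, 272 mm long (its x), 84 mm wide (y), 115 mm high, walls 6 mm. Origin at the centre of its underside on the bench, z up. A blue band marks its -x end. Four salt blocks lie in one row along its length, one in each quarter, nominally at x = -96, -32, 32 and 96 mm and y = 0 (within about 2 mm).
- mat: Fixed square blue mat, 170 x 170 x 4 mm, on which the tamper stands; origin at the centre of its underside.
- tamper_grip (a point): Centre of the tamper's square green grip, 28 x 28 mm, 67 to 119 mm above the plate's underside (this point is 93 mm above it); z up along the tamper. The tamper stands upright on the mat; the grip's sides are parallel to the plate's. Held just above the black collar, the fingertips can bear down on the collar.
- tamper: The tamper, 0.28 to 0.46 kg; origin at the centre of its plate's underside, z up, x and y parallel to the plate's sides. Steel plate 50 x 50 x 12 mm, above it a round neck 24 mm thick, then a black round collar 48 mm in diameter (60 to 68 mm above the underside), then the green grip.
- salt1_mid (a point): Centre of the loose off-white salt block that is first, at the blue-banded end: 56 mm along the bin, 62 mm across, 40 mm high, rounded edges; its flat top is 20 mm above this point; z up.
- salt1: The same salt block (0.2 to 0.3 kg), origin under its centre. It rests on an older block jammed in the bin, which slides down stiffly under a push of some 5 to 9 N, by 8 to 46 mm, until the salt stops on a firm rubber-cushioned support (it yields 1 mm per 5 N). All four stop at one height, which is hidden and differs each time: tops 20 to 37 mm below the rim.
- salt2_mid (a point): Centre of the loose off-white salt block that is second from the blue-banded end: 56 mm along the bin, 62 mm across, 40 mm high, rounded edges; its flat top is 20 mm above this point; z up.
- salt2: The same salt block (0.2 to 0.3 kg), origin under its centre. It rests on an older block jammed in the bin, which slides down stiffly under a push of some 5 to 9 N, by 8 to 46 mm, until the salt stops on a firm rubber-cushioned support (it yields 1 mm per 5 N). All four stop at one height, which is hidden and differs each time: tops 20 to 37 mm below the rim.
- salt3_mid (a point): Centre of the loose off-white salt block that is third from the blue-banded end: 56 mm along the bin, 62 mm across, 40 mm high, rounded edges; its flat top is 20 mm above this point; z up.
- salt3: The same salt block (0.2 to 0.3 kg), origin under its centre. It rests on an older block jammed in the bin, which slides down stiffly under a push of some 5 to 9 N, by 8 to 46 mm, until the salt stops on a firm rubber-cushioned support (it yields 1 mm per 5 N). All four stop at one height, which is hidden and differs each time: tops 20 to 37 mm below the rim.
- salt4_mid (a point): Centre of the loose off-white salt block that is last, farthest from the blue-banded end: 56 mm along the bin, 62 mm across, 40 mm high, rounded edges; its flat top is 20 mm above this point; z up.
- salt4: The same salt block (0.2 to 0.3 kg), origin under its centre. It rests on an older block jammed in the bin, which slides down stiffly under a push of some 5 to 9 N, by 8 to 46 mm, until the salt stops on a firm rubber-cushioned support (it yields 1 mm per 5 N). All four stop at one height, which is hidden and differs each time: tops 20 to 37 mm below the rim.
- cup: Bystander: steel cup, 72 mm wide, 100 mm high; origin under its centre.
- gel: Bystander: clear bottle with white cap, 64 mm wide, 170 mm high; origin under its centre.
- bowl: Bystander: blue bowl, 110 mm wide, 55 mm high; origin under its centre.
- tape: Bystander: black tape dispenser with a yellow roll, 140 x 60 x 98 mm; origin under its centre.
- brush: Bystander: black-handled brush, 170 mm long, lying flat; origin about its middle.
Things that resemble listed ones, but are neither listed nor needed, are in the scene too. What is shaped like the salt3 but green is not meant. Leave any red look-alike of the salt4 alone.

How it is judged (in metres and radians):
On the way, in this order (a step that is already met when the one before it is completed fails the run):
1. salt block 1, counted from the blue-banded end, is pressed firm by the tamper: more than 10 N on it while its top is at least 17 mm below the rim, for 0.2 s (contact force between tamper and salt1 above 10 N and z of salt1_mid in the frame of bin below 0.078 m), for 0.2 s.
2. salt block 2, counted from the blue-banded end, is pressed firm by the tamper: more than 10 N on it while its top is at least 17 mm below the rim, for 0.2 s (contact force between tamper and salt2 above 10 N and z of salt2_mid in the frame of bin below 0.078 m), for 0.2 s.
3. salt block 3, counted from the blue-banded end, is pressed firm by the tamper: more than 10 N on it while its top is at least 17 mm below the rim, for 0.2 s (contact force between tamper and salt3 above 10 N and z of salt3_mid in the frame of bin below 0.078 m), for 0.2 s.
4. salt block 4, counted from the blue-banded end, is pressed firm by the tamper: more than 10 N on it while its top is at least 17 mm below the rim, for 0.2 s (contact force between tamper and salt4 above 10 N and z of salt4_mid in the frame of bin below 0.078 m), for 0.2 s.
At the end, for the whole second after the job is handed in: All four salt blocks lie at rest in the bin, tops at least 17 mm below the rim, each within 0.08 rad of flat and within 5 mm of its neighbours' height; the tamper stands upright (within 0.1 rad) and at rest on the blue mat, its axis within 85 mm of the mat's centre (z of each of salt1_mid, salt2_mid, salt3_mid, salt4_mid in the frame of bin below 0.078 m and angle between each of salt1_mid, salt2_mid, salt3_mid, salt4_mid's own z axis and vertical below 0.08 rad and linear speed of each of salt1, salt2, salt3, salt4, tamper below 0.02 m/s and z of salt2_mid in the frame of salt1_mid between -0.005 and 0.005 m and z of salt3_mid in the frame of salt2_mid between -0.005 and 0.005 m and z of salt4_mid in the frame of salt3_mid between -0.005 and 0.005 m and horizontal distance between tamper_grip and mat below 0.085 m and angle between tamper_grip's own z axis and vertical below 0.1 rad and height (world z) of tamper_grip below 0.105 m); the robot touches nothing.
It fails at once if a salt block is pushed with more than 40 N by the tamper (contact force between tamper and salt1 above 40 N or contact force between tamper and salt2 above 40 N or contact force between tamper and salt3 above 40 N or contact force between tamper and salt4 above 40 N).
It fails at once if a bystander is moved by more than 30 mm (distance of any of cup, gel, bowl, tape, brush from where it was at the start of the episode above 0.03 m).
It also fails if it takes over 70 s, if anything falls off the work surface, if the arm or the gripper's body presses on something with over 40 N, if the wrist force passes 120 N, or if a joint passes its speed limit or range.

## Working session

There is one attempt and no reset: what is moved stays moved. The work goes in short steps, Python scripts to look and compute and a shell command to move; the robot and the scene stay as the last step left them, time stands still between calls to the robot, and variables do not carry over. Pictures are saved under pics/ and viewed, at most 12 in all, crops included, and the job is handed in when it is done.

```bash
ls; mkdir -p pics; python3 - <<'E'
from workcell import sensors,camera,camera_params,bot
import cv2,numpy as np
print(sensors.get_obs())
for n in("top","side","wrist"):
    im=camera(n); cv2.imwrite(f"pics/{n}0.png",im)
    p=camera_params(n); print(n,{k:np.round(v,4).tolist() for k,v in p.items()})
E
```

```text
pics
{'time': 0.0, 'q': array([ 6.81264924e+01,  5.01028875e+00,  1.00357507e+01,  9.50989141e+01,
       -3.82658847e-04,  8.99984753e+01]), 'qd': array([-0.11198935, -0.06096496, -0.00976771, -0.03790924,  0.04586114,
        0.04442216]), 'joint_efforts': array([ 1.15267179e-03, -5.20381558e+01,  4.64810050e+01,  1.62853027e-02,
        5.64079642e-05,  4.60621141e-07]), 'ee_pos': array([0.20482796, 0.51020199, 0.23060246]), 'tcp_rot': array([-1.79926548e+02,  3.80703873e-04,  1.58128018e+02]), 'wrist_force': array([ 0.20270095, -0.14055216, -0.03529041]), 'torque': array([ 0.04348693, -0.01669379,  0.01972072]), 'grasp_force': 0.0, 'opening': 0.08549523421634689}
top {'fx': 395.3562, 'fy': 395.3562, 'cx': 282.6991, 'cy': 205.2272, 'T': [[0.0098, -0.9876, 0.1567, 0.4138], [-0.9998, -0.0121, -0.0138, 0.0497], [0.0156, -0.1565, -0.9876, 0.952], [0.0, 0.0, 0.0, 1.0]]}
side {'fx': 491.1393, 'fy': 491.1393, 'cx': 271.4511, 'cy': 214.4245, 'T': [[0.944, -0.2037, 0.2595, 0.2032], [-0.3297, -0.5528, 0.7653, -0.9168], [-0.0124, -0.808, -0.589, 0.8112], [0.0, 0.0, 0.0, 1.0]]}
wrist {'fx': 357.9121, 'fy': 357.9121, 'cx': 283.0606, 'cy': 211.7004, 'tool_from_camera': [[-0.0006, -0.9659, -0.259, 0.0661], [1.0, -0.0007, 0.0004, 0.0013], [-0.0005, -0.259, 0.9659, -0.1419], [0.0, 0.0, 0.0, 1.0]]}
```

View pics/top0.png

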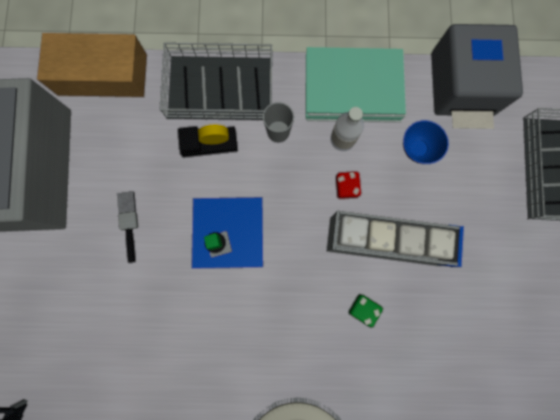

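View pics/side0.png

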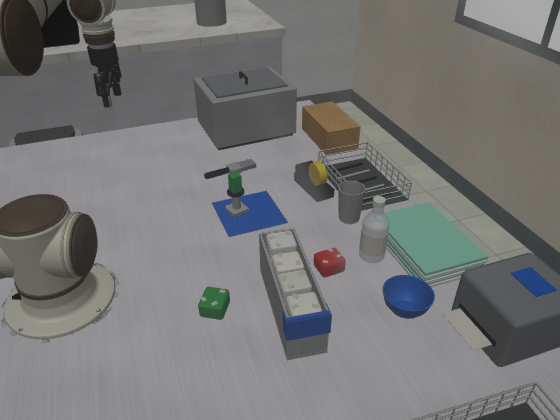

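The top view shows the tamper (green grip at about (214,241)) on the blue mat. The bin runs from (335,232) to (463,245), with its blue band at the right end, and holds four off-white salts. The look-alikes are the red one at (348,185) and the green one at (366,310), both outside the bin. The targets are the four off-white blocks inside the bin. Next I'll measure and check one enlarged crop.

```bash
cat > h.py <<'E'
import cv2,numpy as np
from workcell import sensors,camera,camera_params
from scipy.spatial.transform import Rotation as R
def cam(n,o=None):
    p=camera_params(n)
    if n!="wrist": return p,p["T"]
    W=np.eye(4);W[:3,:3]=R.from_euler('xyz',o["tcp_rot"],degrees=True).as_matrix();W[:3,3]=o["ee_pos"]
    return p,W@p["tool_from_camera"]
def ray(p,T,px,z):
    px=np.atleast_2d(px).astype(float)
    d=np.c_[(px[:,0]-p["cx"])/p["fx"],(px[:,1]-p["cy"])/p["fy"],np.ones(len(px))]@T[:3,:3].T
    return (T[:3,3]+d*((z-T[2,3])/d[:,2])[:,None])[:,:2]
def blobs(im,lo,hi,amin=40):
    m=cv2.inRange(cv2.cvtColor(im,cv2.COLOR_BGR2HSV),lo,hi)
    c,_=cv2.findContours(m,cv2.RETR_EXTERNAL,cv2.CHAIN_APPROX_NONE)
    return [x[:,0] for x in c if cv2.contourArea(x)>amin]
E
python3 - <<'E'
from h import *
im=cv2.imread("pics/top0.png");p,T=cam("top")
def rect(c,z):
    r=cv2.minAreaRect(ray(p,T,c,z).astype(np.float32)*1000);return np.round(r[0],1),np.round(r[1],1),round(r[2],1)
print("green");[print(c.mean(0),rect(c,.123)) for c in blobs(im,(50,100,30),(85,255,255))]
print("blue");[print(c.mean(0),rect(c,.004),rect(c,.115)) for c in blobs(im,(105,150,60),(125,255,255))]
print("white");[print(c.mean(0),rect(c,.10)) for c in blobs(im,(15,10,150),(45,90,255)) if 320<c[:,0].mean()<470 and 200<c[:,1].mean()<270]
# rim corners: outer contour of everything not bench-coloured
b=im[190:280,180:480];cv2.imwrite("pics/crop.png",cv2.resize(b,None,fx=2.66,fy=2.66,interpolation=cv2.INTER_CUBIC))
E
```

```text
green
[367.01980198 310.98019802] (array([ 330.3, -133.6]), array([55.4, 46.3]), 58.9)
[213.21568627 241.58823529] (array([467., 183.]), array([34. , 34.3]), 17.8)
[387.30288462  71.55288462] (array([ 852.8, -196.6]), array([102.4,  47. ]), 31.2)
[332.91245791  78.02020202] (array([847.8, -62. ]), array([ 86.2, 114.9]), 87.0)
blue
[459.625 246.   ] (array([ 470.7, -389.9]), array([ 9.2, 92.4]), 83.1) (array([ 464. , -338.5]), array([ 8.1, 81.6]), 83.1)
[226.87360595 232.56505576] (array([497.9, 169.4]), array([165.2, 164.4]), 1.5) (array([488. , 155.4]), array([145.8, 145.2]), 1.5)
[425.06666667 142.16666667] (array([ 730.8, -319.7]), array([106.8, 109.4]), 0.8) (array([ 693.7, -276.5]), array([94.3, 96.6]), 0.8)
[486.94680851  49.5       ] (array([ 982.8, -492.7]), array([53.6, 79.6]), 1.1) (array([ 916.2, -429.2]), array([47.4, 70.3]), 1.1)
white
[442.30693069 243.52475248] (array([ 470.2, -307.5]), array([47.3, 53.9]), 82.5)
[412.68181818 240.59090909] (array([ 475.9, -243.3]), array([45.8, 52.3]), 84.3)
[382.48275862 235.68965517] (array([ 485.2, -179.2]), array([49. , 55.2]), 84.3)
```

View pics/crop.png

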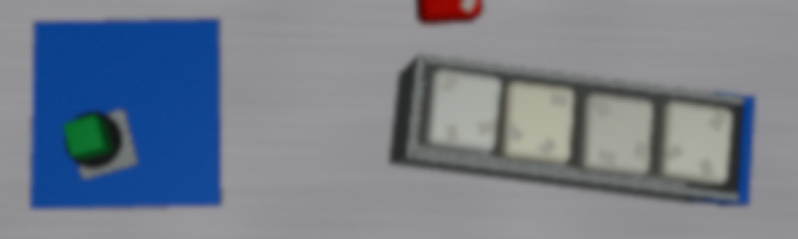

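The crop confirms it: the tamper is the only green-gripped tool on the mat, with its plate turned about 18°. The four off-white blocks in the bin, counted from the blue end at the right, are salts 1 to 4. The red and green dice-like blocks lie outside. I'll move above the tamper with the yaw turned by -50°.

```bash
python3 -m jog '[[[0.5,-0.6,0,-1,1],[0.5,-0.6,0,-1,1],[0.5,-0.6,0,-1,1],[0.5,-0.6,0,-1,1],[0.5,-0.6,0,-1,1],[0.5,-0.6,0,-1,1],[0.5,-0.6,0,-1,1],[0.5,-0.6,0,-1,1]]]'; python3 -m jog '[[[0.6,-0.87,0,-1,1],[0.6,-0.87,0,-1,1],[0,0,0,0,1],[0,0,0,0,1]]]'
python3 - <<'E'
from h import *
o=sensors.get_obs();im=camera("wrist");p,T=cam("wrist",o);cv2.imwrite("pics/w1.png",im)
print(o["time"],o["ee_pos"],o["tcp_rot"])
for c in blobs(im,(50,100,30),(85,255,255)):
    r=cv2.minAreaRect(ray(p,T,c,.123).astype(np.float32)*1000);print(c.mean(0),r)
E
```

```text
time: 0.95
ee_pos: [0.4056, 0.269, 0.2312]
tcp_rot: [-180.0, -0.0, 117.9]
wrist_force: [0.5, 0.9, 0.7]
opening: 0.0854
grasp_force: 0.0
time: 1.35
ee_pos: [0.4621, 0.187, 0.2309]
tcp_rot: [-180.0, -0.0, 108.0]
wrist_force: [-1.3, 1.0, -0.4]
opening: 0.0851
grasp_force: 0.0
1.35 [0.4620891  0.18701312 0.23093127] [-1.79957819e+02 -1.01617888e-02  1.07983558e+02]
[ 69.46511628 412.98837209] ((341.3316955566406, -36.43793487548828), (30.812131881713867, 16.534961700439453), 17.988483428955078)
[295.96052632 206.03289474] ((470.5061950683594, 194.27841186523438), (27.296621322631836, 34.878578186035156), 17.741907119750977)
```

View pics/w1.png

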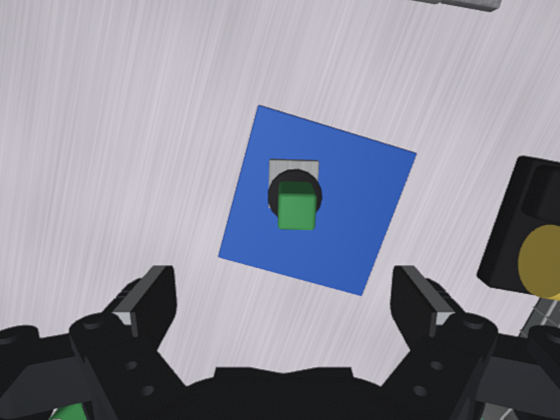

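The wrist view shows the grip's top face spanning about (278-316, 195-230), square with the image, so the yaw is right. I'll use the brighter top face alone.

```bash
python3 - <<'E'
from h import *
o=sensors.get_obs();im=cv2.imread("pics/w1.png");p,T=cam("wrist",o)
h=cv2.cvtColor(im,cv2.COLOR_BGR2HSV);print(h[180:236:4,297].tolist())
t=ray(p,T,[[297,212.5],[278,212],[316,212]],.123);print(t,(t[0]-o["ee_pos"][:2])/.05)
b=max(blobs(im,(105,150,60),(125,255,255)),key=len);print("mat",cv2.minAreaRect(ray(p,T,b,.004).astype(np.float32)*1000))
E
```

```text
[[130, 19, 41], [68, 124, 64], [68, 128, 64], [68, 123, 62], [67, 129, 132], [67, 130, 147], [67, 130, 147], [67, 129, 148], [67, 131, 148], [68, 132, 147], [67, 130, 147], [67, 131, 146], [65, 136, 137], [110, 173, 186]]
[[0.4716037  0.19054187]
 [0.45842551 0.18663464]
 [0.48454167 0.19515842]] [0.20025605 0.05225103]
mat ((500.3012390136719, 172.82183837890625), (167.12289428710938, 167.05990600585938), 1.675418496131897)
```

```bash
python3 -m jog '[[[0.19,0.07,-0.5,0,1],[0,0,-0.6,0,1],[0,0,-0.6,0,1],[0,0,-0.6,0,1],[0,0,-0.5,0,1],[0,0,-0.25,0,1],[0,0,0,0,1]]]' 80; python3 -m jog '[[[0,0,0,0,0],[0,0,0,0,0],[0,0,0,0,0],[0,0,0,0,0],[0,0,0,0,0],[0,0,0,0,0]]]' 80
python3 - <<'E'
from h import *
o=sensors.get_obs();print(o)
E
```

```text
time: 2.1
ee_pos: [0.4698, 0.1922, 0.0774]
tcp_rot: [-179.8, 0.0, 108.2]
wrist_force: [-0.6, -0.4, 0.4]
opening: 0.0854
grasp_force: 0.0
time: 2.7
ee_pos: [0.4715, 0.1916, 0.0798]
tcp_rot: [179.9, -0.0, 108.1]
wrist_force: [-2.7, -1.1, 5.7]
opening: 0.0274
grasp_force: 79.1
{'time': 2.7, 'q': array([ 2.21153421e+01, -9.19100388e-01, -1.27429780e+01,  7.81110027e+01,
        3.75432787e-03,  9.40004141e+01]), 'qd': array([-0.08899649, -0.06494082,  0.04376083,  0.03640101,  0.05469292,
       -0.10844518]), 'joint_efforts': array([-8.14919360e-02, -4.28845847e+01,  4.47523320e+01, -8.44974685e-01,
       -4.14458325e-02, -1.46235904e-02]), 'ee_pos': array([0.4714877 , 0.19161854, 0.07977608]), 'tcp_rot': array([ 1.79935301e+02, -8.28816517e-03,  1.08114935e+02]), 'wrist_force': array([-2.65440347, -1.1157928 ,  5.74803873]), 'torque': array([-0.12516584,  0.37193717,  0.0165074 ]), 'grasp_force': 79.1061544418335, 'opening': 0.02737136976149603}
```

Firm grip with the tips on the collar. I'll work out the bin pose from the rim corners in the top crop while lifting.

```bash
python3 -m jog '[[[0,0,0.4,0,0],[0,0,0.7,0,0],[0,0,0.7,0,0],[0,0,0.7,0,0],[0,0,0.7,0,0],[0,0,0,0,0],[0,0,0,0,0]]]'
python3 - <<'E'
from h import *
p,T=cam("top")
k=[(425,58),(752,97),(748,203),(413,160)]
w=ray(p,T,[(a/2.66+180,b/2.66+190) for a,b in k],.115);print(w,[np.linalg.norm(w[i]-w[i-1]) for i in range(4)])
print(w.mean(0)); d=(w[0]+w[3]-w[1]-w[2]);print(np.degrees(np.arctan2(d[1],d[0])))
o=sensors.get_obs();print(o["ee_pos"],o["tcp_rot"],o["wrist_force"],o["grasp_force"])
# dies: white block px in wide mask
im=cv2.imread("pics/top0.png");
for z in (.095,.105,.115): print(z,ray(p,T,[[442.3,243.5],[412.7,240.6],[382.5,235.7]],z).tolist())
E
```

```text
time: 3.4
ee_pos: [0.4714, 0.1916, 0.2385]
tcp_rot: [180.0, -0.0, 108.1]
wrist_force: [-0.1, -0.8, -5.1]
opening: 0.0271
grasp_force: 79.8
[[ 0.5338766  -0.08448346]
 [ 0.50534398 -0.34785894]
 [ 0.4209475  -0.33944319]
 [ 0.4520367  -0.07389333]] [np.float64(0.08252223799807662), np.float64(0.2649165035954897), np.float64(0.08481503273878639), np.float64(0.2673635457165274)]
[ 0.4780512  -0.21141973]
83.56862065036854
[0.47142331 0.1915863  0.23850928] [ 1.79985082e+02 -1.91602696e-03  1.08116741e+02] [-0.12552122 -0.81363426 -5.1319275 ] 79.83444571495056
0.095 [[0.46979051561159435, -0.310341237451922], [0.4753877652017911, -0.24588092314255205], [0.4853236878018096, -0.18024232534231788]]
0.105 [[0.4691376687402736, -0.30613997177700986], [0.47466960267000796, -0.24243186048000925], [0.4844895805838971, -0.1775592153674408]]
0.115 [[0.4684848218689528, -0.3019387061020978], [0.4739514401382248, -0.23898279781746656], [0.4836554733659845, -0.17487610539256365]]
```

```bash
python3 -m jog '[[[0,-0.4,0,-0.4,0],[0,-0.85,0,-0.4,0],[0,-0.9,0,-0.4,0],[0,-0.9,0,-0.4,0],[0,-0.9,0,-0.4,0],[0,-0.9,0,-0.4,0],[0,-0.9,0,-0.4,0],[0,-0.9,0,-0.4,0]]]';python3 -m jog '[[[-0.04,-0.9,0,-0.5,0],[-0.04,-0.9,0,-0.5,0],[0,-0.9,0,-0.4,0],[0,-0.6,0,-0.3,0],[0,0,0,0,0],[0,0,0,0,0],[0,0,0,0,0]]]'
python3 - <<'E'
from h import *
o=sensors.get_obs();im=camera("wrist");cv2.imwrite("pics/w2.png",im)
t=camera("top");s=camera("side");cv2.imwrite("pics/t2.png",t);cv2.imwrite("pics/s2.png",s)
print(o["ee_pos"],o["tcp_rot"],o["wrist_force"])
E
```

```text
time: 4.2
ee_pos: [0.4702, -0.1426, 0.2365]
tcp_rot: [-179.8, -0.1, 92.0]
wrist_force: [1.1, 0.2, -2.9]
opening: 0.0272
grasp_force: 79.8
time: 4.9
ee_pos: [0.4669, -0.3051, 0.2376]
tcp_rot: [-179.9, -0.1, 83.7]
wrist_force: [-0.1, 0.1, -4.4]
opening: 0.0272
grasp_force: 79.6
[ 0.46689545 -0.30514618  0.23755741] [-1.79897982e+02 -6.78368369e-02  8.36546116e+01] [-0.13560921  0.13494645 -4.36108215]
```

View pics/w2.png

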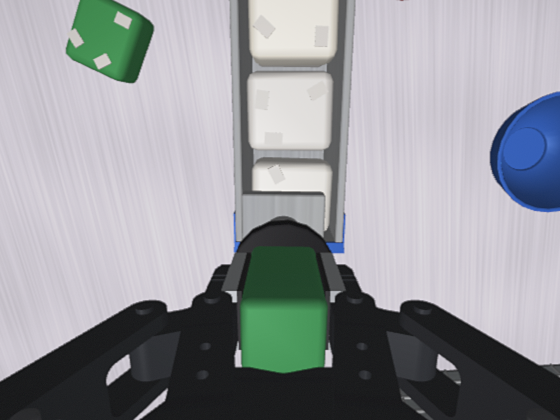

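The wrist view shows the plate (243-326, 193) over salt 1, salt 2 at (248-333, 72-150), salt 3 above it, and the blue band at row ~245. I'll check the alignment by ray casting.

```bash
python3 - <<'E'
from h import *
o=sensors.get_obs();p,T=cam("wrist",o)
a=np.radians(83.5);B=np.array([[np.cos(a),np.sin(a)],[-np.sin(a),np.cos(a)]]);c=np.array([.4785,-.2115])
f=lambda px,z:print(np.round((ray(p,T,px,z)-c)@B.T*1000,1).tolist())
print("rim outer (y +-42), band end -136");f([[233,60],[354,30],[234,180],[346,180],[344,247],[236,248]],.115)
print("salt2 corners");[f([[248,111],[333,111],[290,72],[290,150]],z) for z in(.095,.105)]
print("tcp",B@(o["ee_pos"][:2]-c)*1000)
z=o["ee_pos"][2]-.0758+.012;print("plate top far edge");f([[243,193],[326,193]],z)
E
```

```text
rim outer (y +-42), band end -136
[[9.9, 35.7], [29.0, -46.7], [-73.8, 37.8], [-73.6, -46.3], [-127.0, -47.3], [-128.1, 37.9]]
salt2 corners
[[-23.7, 28.0], [-23.5, -37.2], [4.4, -4.0], [-53.3, -4.5]]
[[-23.8, 27.1], [-23.7, -35.9], [3.3, -3.8], [-52.4, -4.3]]
tcp [-94.14104428   0.52622988]
plate top far edge
[[-71.0, 24.4], [-70.9, -24.2]]
```

The wrist camera, checked against the held plate, puts the bin about 8 mm further along its x and 4 mm further in -y than my estimate. I'll correct for that, go down to just above the rim and look again.

```bash
python3 -m jog '[[[0.1,0.16,0,0,0],[0,0,-0.4,0,0],[0,0,-0.34,0,0],[0,0,0,0,0],[0,0,0,0,0],[0,0,0,0,0]]]'
python3 - <<'E'
from h import *
o=sensors.get_obs();im=camera("wrist");s=camera("side")
print(o["ee_pos"],o["tcp_rot"],o["wrist_force"])
cv2.imwrite("pics/w3.png",np.hstack([cv2.resize(im[0:300,130:450],(373,350)),cv2.resize(s[200:380,220:380],(311,350),interpolation=cv2.INTER_CUBIC)]))
cv2.imwrite("pics/w3full.png",im)
E
```

```text
time: 5.65
ee_pos: [0.4726, -0.2978, 0.203]
tcp_rot: [179.9, 0.0, 83.6]
wrist_force: [-0.1, -0.4, -4.3]
opening: 0.0273
grasp_force: 79.8
[ 0.47264561 -0.29776316  0.20302002] [1.79919160e+02 3.46432350e-02 8.36492943e+01] [-0.08776948 -0.4477626  -4.28317684]
```

View pics/w3.png

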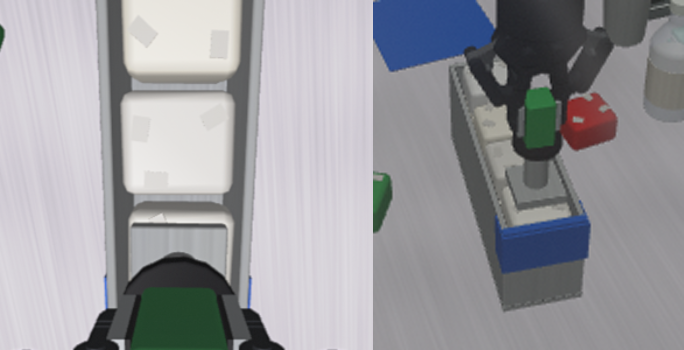

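```bash
python3 - <<'E'
from h import *
o=sensors.get_obs();p,T=cam("wrist",o)
a=np.radians(83.6);B=np.array([[np.cos(a),np.sin(a)],[-np.sin(a),np.cos(a)]]);c=o["ee_pos"][:2]
k=.8571
f=lambda px,z:print(z,np.round((ray(p,T,[(130+u*.858,v*k) for u,v in px],z)-c)@B.T*1000,1).tolist())
print("plate far edge");f([(131,224),(226,224)],o["ee_pos"][2]-.0758+.012)
for z in(.09,.1,.11):print("salt1 far, salt2 near/far, salt3 near, salt2 L R");f([(180,203),(180,194),(180,91),(180,81),(121,140),(233,140)],z)
E
```

```text
plate far edge
0.13909318214699 [[23.7, 24.1], [23.7, -23.7]]
salt1 far, salt2 near/far, salt3 near, salt2 L R
0.09 [[26.6, -0.8], [32.1, -0.8], [91.3, -0.7], [96.7, -0.7], [64.1, 34.1], [64.0, -32.1]]
salt1 far, salt2 near/far, salt3 near, salt2 L R
0.1 [[28.2, -0.7], [33.5, -0.7], [90.3, -0.7], [95.5, -0.7], [64.2, 32.8], [64.2, -30.8]]
salt1 far, salt2 near/far, salt3 near, salt2 L R
0.11 [[29.7, -0.7], [34.8, -0.7], [89.4, -0.6], [94.3, -0.6], [64.3, 31.5], [64.3, -29.6]]
```

The plate is centred on salt 1 (within about 1 mm), and salt 2's centre is 62-64 mm further on. Going down gently.

```bash
python3 -m jog '[[[0,0,-0.08,0,0],[0,0,-0.08,0,0],[0,0,-0.08,0,0],[0,0,-0.08,0,0],[0,0,-0.06,0,0],[0,0,-0.06,0,0],[0,0,0,0,0]]]';python3 -m jog '[[[0,0,-0.04,0,0],[0,0,-0.04,0,0]]]';
```

```text
time: 6.45
ee_pos: [0.4722, -0.2979, 0.1795]
tcp_rot: [-180.0, -0.0, 83.6]
wrist_force: [0.3, 0.0, -2.9]
opening: 0.027
grasp_force: 80.4
time: 6.65
ee_pos: [0.4722, -0.298, 0.1759]
tcp_rot: [180.0, 0.0, 83.6]
wrist_force: [-1.0, -0.4, 2.1]
opening: 0.0273
grasp_force: 80.6
```

```bash
python3 -m jog '[[[0,0,-0.04,0,0],[0,0,-0.04,0,0]]]'; python3 -m jog '[[[0,0,-0.04,0,0]]]'
```

```text
time: 6.85
ee_pos: [0.4722, -0.298, 0.1717]
tcp_rot: [180.0, 0.0, 83.6]
wrist_force: [-2.4, 0.3, 1.8]
opening: 0.0272
grasp_force: 80.6
time: 6.95
ee_pos: [0.4722, -0.2979, 0.1697]
tcp_rot: [180.0, 0.0, 83.6]
wrist_force: [-0.8, -0.1, 1.3]
opening: 0.0272
grasp_force: 80.6
```

```bash
python3 -m jog '[[[0,0,-0.04,0,0],[0,0,-0.04,0,0]]]' | sed -n '2p;4p'; python3 -m jog '[[[0,0,-0.03,0,0]]]'| sed -n '2p;4p'
```

```text
ee_pos: [0.4722, -0.298, 0.1656]
wrist_force: [-1.0, -0.2, 1.0]
ee_pos: [0.4722, -0.2979, 0.1641]
wrist_force: [-1.7, 0.6, 1.2]
```

```bash
python3 -m jog '[[[0,0,-0.04,0,0],[0,0,-0.04,0,0]]]' | sed -n '2p;4p'; python3 -m jog '[[[0,0,-0.03,0,0]]]'| sed -n '2p;4p'
```

```text
ee_pos: [0.4722, -0.2979, 0.1602]
wrist_force: [-0.9, -0.3, 1.0]
ee_pos: [0.4722, -0.2979, 0.1586]
wrist_force: [-1.0, 0.5, 1.4]
```

```bash
python3 -m jog '[[[0,0,-0.04,0,0],[0,0,-0.04,0,0]]]' | sed -n '2p;4p'; python3 -m jog '[[[0,0,0,0,0]]]'| sed -n '2p;4p'
```

```text
ee_pos: [0.4722, -0.298, 0.1552]
wrist_force: [-3.7, 0.8, 10.3]
ee_pos: [0.4722, -0.298, 0.1551]
wrist_force: [-1.2, -0.1, 4.2]
```

```bash
python3 -m jog '[[[0,0,-0.02,0,0],[0,0,0,0,0]]]' | sed -n '2p;4p'; python3 -m jog '[[[0,0,-0.02,0,0],[0,0,0,0,0]]]'| sed -n '2p;4p'
```

```text
ee_pos: [0.4722, -0.298, 0.1547]
wrist_force: [-2.8, 1.0, 8.6]
ee_pos: [0.4723, -0.2981, 0.1542]
wrist_force: [-3.8, 1.1, 11.2]
```

```bash
python3 -m jog '[[[0,0,-0.015,0,0],[0,0,0,0,0],[0,0,0,0,0],[0,0,0,0,0],[0,0,0,0,0],[0,0,0,0,0],[0,0,0,0,0]]]' | sed -n '1,4p'
```

```text
time: 8.95
ee_pos: [0.4723, -0.2981, 0.1538]
tcp_rot: [179.9, 0.1, 83.6]
wrist_force: [-4.7, 1.1, 13.6]
```

Salt 1 is firm: about 18 N held, at TCP z ≈ 0.154. On to salt 2.

```bash
python3 -m jog '[[[0,0,0.2,0,0],[0,0,0.4,0,0],[0,0,0.4,0,0],[0.035,0.3,0,0,0],[0.07,0.65,0,0,0],[0.035,0.3,0,0,0],[0,0,0,0,0],[0,0,0,0,0]]]'
python3 - <<'E'
from h import *
o=sensors.get_obs();im=camera("wrist");cv2.imwrite("pics/w4.png",im[0:300,130:450])
E
```

```text
time: 9.75
ee_pos: [0.4792, -0.235, 0.2014]
tcp_rot: [-180.0, 0.0, 83.7]
wrist_force: [0.2, 0.2, -4.6]
opening: 0.0273
grasp_force: 80.0
```

View pics/w4.png

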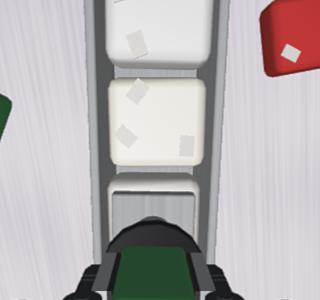

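The plate sits centred over salt 2, with salts 3 and 4 next along the bin. The stop height is now known (TCP ≈ 0.1565 at first firm contact), so I can descend faster above it.

```bash
python3 -m jog '[[[0,0,-0.08,0,0],[0,0,-0.08,0,0],[0,0,-0.08,0,0],[0,0,-0.08,0,0],[0,0,-0.06,0,0]]]'| sed -n '2p;4p';python3 -m jog '[[[0,0,-0.05,0,0],[0,0,-0.05,0,0]]]'| sed -n '2p;4p';python3 -m jog '[[[0,0,-0.05,0,0],[0,0,-0.05,0,0]]]'| sed -n '2p;4p';python3 -m jog '[[[0,0,-0.05,0,0],[0,0,-0.05,0,0]]]'| sed -n '2p;4p'
```

```text
ee_pos: [0.4791, -0.2357, 0.1831]
wrist_force: [-2.2, -0.4, 0.9]
ee_pos: [0.4791, -0.2356, 0.1781]
wrist_force: [-1.8, -2.6, 1.3]
ee_pos: [0.4792, -0.2356, 0.1729]
wrist_force: [-1.8, -2.5, 0.7]
ee_pos: [0.4792, -0.2355, 0.1678]
wrist_force: [-2.0, -1.1, 1.7]
```

```bash
python3 -m jog '[[[0,0,-0.05,0,0],[0,0,-0.05,0,0]]]'| sed -n '2p;4p';python3 -m jog '[[[0,0,-0.05,0,0],[0,0,-0.04,0,0]]]'| sed -n '2p;4p';python3 -m jog '[[[0,0,-0.03,0,0],[0,0,-0.02,0,0],[0,0,0,0,0]]]'| sed -n '2p;4p'
```

```text
ee_pos: [0.4792, -0.2355, 0.1628]
wrist_force: [-1.7, -3.2, 2.7]
ee_pos: [0.4792, -0.2355, 0.1583]
wrist_force: [-2.3, -2.9, 1.4]
ee_pos: [0.4792, -0.2354, 0.156]
wrist_force: [-2.0, -2.4, 0.8]
```

```bash
python3 -m jog '[[[0,0,-0.03,0,0],[0,0,0,0,0]]]'| sed -n '2p;4p';python3 -m jog '[[[0,0,-0.02,0,0],[0,0,0,0,0]]]'| sed -n '2p;4p'
```

```text
ee_pos: [0.4792, -0.2355, 0.155]
wrist_force: [-3.3, -2.1, 4.2]
ee_pos: [0.4792, -0.2355, 0.1544]
wrist_force: [-3.1, -2.4, 8.4]
```

```bash
python3 -m jog '[[[0,0,-0.03,0,0],[0,0,0,0,0]]]'| sed -n '2p;4p';python3 -m jog '[[[0,0,-0.012,0,0],[0,0,0,0,0],[0,0,0,0,0],[0,0,0,0,0],[0,0,0,0,0],[0,0,0,0,0],[0,0,0,0,0]]]'| sed -n '2p;4p'
```

```text
ee_pos: [0.4793, -0.2356, 0.1536]
wrist_force: [-5.0, -1.7, 13.4]
ee_pos: [0.4793, -0.2356, 0.1535]
wrist_force: [-5.8, -0.6, 15.6]
```

Salt 2 is firm at about 20 N, at the same height as salt 1. Salt 3 next.

```bash
python3 -m jog '[[[0,0,0.2,0,0],[0,0,0.4,0,0],[0,0,0.4,0,0],[0.035,0.3,0,0,0],[0.07,0.67,0,0,0],[0.035,0.3,0,0,0],[0,0,0,0,0],[0,0,0,0,0]]]'
python3 - <<'E'
from h import *
o=sensors.get_obs();im=camera("wrist");cv2.imwrite("pics/w5.png",im[0:300,130:450])
E
```

```text
time: 13.7
ee_pos: [0.4862, -0.1713, 0.2007]
tcp_rot: [-179.9, -0.0, 83.7]
wrist_force: [-0.1, -0.6, -4.6]
opening: 0.0272
grasp_force: 80.0
```

View pics/w5.png

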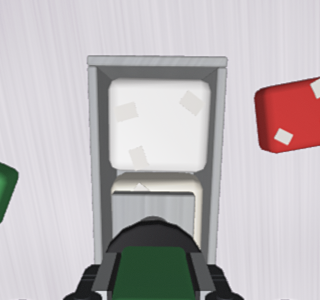

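The plate (113-194) covers salt 3 (111-202) about 2 mm too far left, so I'll nudge it +x and press.

```bash
python3 -m jog '[[[0.04,0,0,0,0],[0,0,-0.08,0,0],[0,0,-0.08,0,0],[0,0,-0.08,0,0],[0,0,-0.06,0,0]]]'| sed -n '2p;4p';python3 -m jog '[[[0,0,-0.06,0,0],[0,0,-0.06,0,0]]]'| sed -n '2p;4p';python3 -m jog '[[[0,0,-0.05,0,0],[0,0,-0.05,0,0]]]'| sed -n '2p;4p';python3 -m jog '[[[0,0,-0.05,0,0],[0,0,-0.05,0,0]]]'| sed -n '2p;4p'
```

```text
ee_pos: [0.4881, -0.1722, 0.1864]
wrist_force: [-1.2, -0.2, 2.5]
ee_pos: [0.4881, -0.1721, 0.1807]
wrist_force: [-1.6, -0.3, 2.9]
ee_pos: [0.4882, -0.172, 0.1754]
wrist_force: [-2.0, -0.5, 2.0]
ee_pos: [0.4882, -0.172, 0.1703]
wrist_force: [-1.6, -1.4, 2.2]
```

```bash
python3 -m jog '[[[0,0,-0.06,0,0],[0,0,-0.06,0,0]]]'| sed -n '2p;4p';python3 -m jog '[[[0,0,-0.05,0,0],[0,0,-0.05,0,0],[0,0,-0.04,0,0]]]'| sed -n '2p;4p';python3 -m jog '[[[0,0,-0.03,0,0],[0,0,0,0,0]]]'| sed -n '2p;4p'
```

```text
ee_pos: [0.4882, -0.172, 0.1642]
wrist_force: [-1.6, -0.9, 2.3]
ee_pos: [0.4882, -0.1719, 0.1572]
wrist_force: [-1.1, -0.9, 2.0]
ee_pos: [0.4882, -0.1719, 0.1556]
wrist_force: [0.3, -1.2, -0.8]
```

```bash
python3 -m jog '[[[0,0,-0.03,0,0],[0,0,0,0,0]]]'| sed -n '2p;4p';python3 -m jog '[[[0,0,-0.02,0,0],[0,0,0,0,0]]]'| sed -n '2p;4p'
```

```text
ee_pos: [0.4882, -0.1719, 0.1547]
wrist_force: [-2.3, -1.2, 2.9]
ee_pos: [0.4882, -0.172, 0.1541]
wrist_force: [-3.5, -1.1, 7.5]
```

```bash
python3 -m jog '[[[0,0,-0.03,0,0],[0,0,0,0,0]]]'| sed -n '2p;4p';python3 -m jog '[[[0,0,-0.015,0,0],[0,0,0,0,0],[0,0,0,0,0],[0,0,0,0,0],[0,0,0,0,0],[0,0,0,0,0],[0,0,0,0,0]]]'| sed -n '2p;4p'; python3 -m jog '[[[0,0,0.2,0,0],[0,0,0.4,0,0],[0,0,0.4,0,0],[0.035,0.3,0,0,0],[0.09,0.67,0,0,0],[0.035,0.3,0,0,0],[0,0,0,0,0],[0,0,0,0,0]]]'
python3 - <<'E'
from h import *
o=sensors.get_obs();im=camera("wrist");cv2.imwrite("pics/w6.png",im[0:300,130:450])
E
```

```text
ee_pos: [0.4883, -0.172, 0.1534]
wrist_force: [-4.7, -0.7, 12.6]
ee_pos: [0.4883, -0.1721, 0.1533]
wrist_force: [-6.1, -0.5, 17.5]
time: 17.65
ee_pos: [0.4961, -0.1079, 0.2005]
tcp_rot: [-179.9, 0.0, 83.7]
wrist_force: [-0.3, -0.4, -3.8]
opening: 0.0276
grasp_force: 80.0
```

View pics/w6.png

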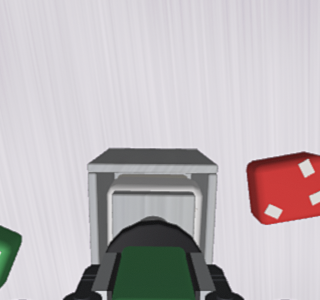

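Salt 3 is firm at about 21 N. The plate (111-196) is now centred on salt 4, with margin all round inside the far end wall. Pressing salt 4.

```bash
python3 -m jog '[[[0,0,0,0,0],[0,0,-0.08,0,0],[0,0,-0.08,0,0],[0,0,-0.08,0,0],[0,0,-0.06,0,0]]]'| sed -n '2p;4p';python3 -m jog '[[[0,0,-0.06,0,0],[0,0,-0.06,0,0]]]'| sed -n '2p;4p';python3 -m jog '[[[0,0,-0.05,0,0],[0,0,-0.05,0,0]]]'| sed -n '2p;4p';python3 -m jog '[[[0,0,-0.05,0,0],[0,0,-0.05,0,0]]]'| sed -n '2p;4p'
```

```text
ee_pos: [0.4964, -0.1088, 0.1862]
wrist_force: [-0.7, -1.9, 1.7]
ee_pos: [0.4964, -0.1086, 0.1801]
wrist_force: [0.6, -2.3, 2.4]
ee_pos: [0.4963, -0.1086, 0.1751]
wrist_force: [0.4, -2.8, 2.4]
ee_pos: [0.4963, -0.1085, 0.1701]
wrist_force: [1.3, -3.9, 2.1]
```

```bash
python3 -m jog '[[[0,0,-0.06,0,0],[0,0,-0.06,0,0]]]'| sed -n '2p;4p';python3 -m jog '[[[0,0,-0.05,0,0],[0,0,-0.05,0,0],[0,0,-0.04,0,0]]]'| sed -n '2p;4p';python3 -m jog '[[[0,0,-0.03,0,0],[0,0,0,0,0]]]'| sed -n '2p;4p'
```

```text
ee_pos: [0.4963, -0.1085, 0.164]
wrist_force: [0.9, -3.0, 2.6]
ee_pos: [0.4963, -0.1085, 0.157]
wrist_force: [0.9, -3.1, 1.7]
ee_pos: [0.496, -0.1083, 0.1553]
wrist_force: [1.9, -1.9, -0.5]
```

```bash
python3 -m jog '[[[0,0,-0.03,0,0],[0,0,0,0,0]]]'| sed -n '2p;4p';python3 -m jog '[[[0,0,-0.02,0,0],[0,0,0,0,0]]]'| sed -n '2p;4p'
```

```text
ee_pos: [0.4961, -0.1083, 0.1543]
wrist_force: [1.2, -2.0, 3.2]
ee_pos: [0.4961, -0.1083, 0.1538]
wrist_force: [-0.1, -1.4, 7.2]
```

```bash
python3 -m jog '[[[0,0,-0.03,0,0],[0,0,0,0,0]]]'| sed -n '2p;4p';python3 -m jog '[[[0,0,-0.015,0,0],[0,0,0,0,0],[0,0,0,0,0],[0,0,0,0,0],[0,0,0,0,0],[0,0,0,0,0],[0,0,0,0,0]]]'| sed -n '2p;4p'; python3 -m jog '[[[0,0,0.2,0,0],[0,0,0.5,0,0],[0,0,0.5,0,0],[0,0,0.2,0,0],[0,0.4,0,0,0],[0,0.8,0,0,0],[0,0.9,0,0,0],[0,0.9,0,0,0]]]';python3 -m jog '[[[0,0.9,0,0,0],[0,0.9,0,0,0],[0,0.6,0,0,0],[0,0.26,0,0,0],[0,0,-0.4,0,0],[0,0,-0.6,0,0],[0,0,-0.6,0,0],[0,0,0,0,0]]]'
python3 - <<'E'
from h import *
t=camera("top");s=camera("side")
cv2.imwrite("pics/end.png",np.vstack([cv2.resize(t[180:290,180:480],(750,275)),cv2.resize(s[150:360,190:500],(480,325))[:,:480].copy() if 0 else cv2.copyMakeBorder(cv2.resize(s[150:360,190:500],(480,325)),0,0,0,270,0)]))
E
```

```text
ee_pos: [0.4962, -0.1083, 0.1532]
wrist_force: [-2.3, -1.5, 14.2]
ee_pos: [0.4962, -0.1084, 0.153]
wrist_force: [-4.1, -1.3, 17.1]
time: 21.6
ee_pos: [0.4955, 0.0431, 0.2197]
tcp_rot: [-179.9, -0.0, 83.6]
wrist_force: [1.1, -0.9, -5.0]
opening: 0.0272
grasp_force: 80.1
time: 22.4
ee_pos: [0.4938, 0.1733, 0.136]
tcp_rot: [-179.6, 0.2, 83.6]
wrist_force: [-1.0, 0.5, -4.4]
opening: 0.0272
grasp_force: 80.5
```

View pics/end.png

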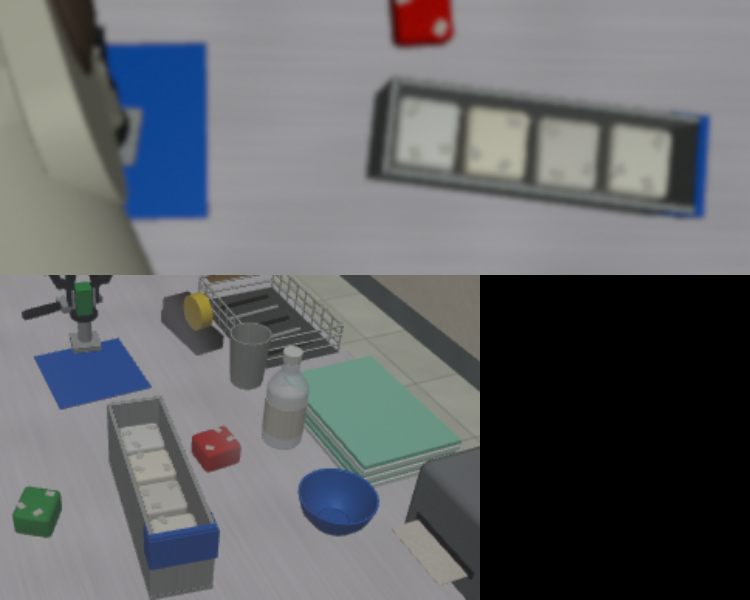

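All four salts are level, well below the rim, and the bystanders have not moved. The tamper hangs above the mat. Setting it down.

```bash
python3 -m jog '[[[0,0,-0.4,0,0],[0,0,-0.3,0,0],[0,0,-0.2,0,0],[0,0,-0.1,0,0],[0,0,-0.04,0,0],[0,0,0,0,0],[0,0,0,0,0]]]'| sed -n '2p;4p';python3 -m jog '[[[0,0,-0.03,0,0],[0,0,-0.03,0,0],[0,0,0,0,0]]]'| sed -n '2p;4p'
```

```text
ee_pos: [0.4965, 0.1747, 0.0896]
wrist_force: [0.1, -0.7, -4.9]
ee_pos: [0.4961, 0.1746, 0.0858]
wrist_force: [0.3, -0.9, -4.1]
```

```bash
python3 -m jog '[[[0,0,-0.04,0,0],[0,0,-0.03,0,0],[0,0,0,0,0]]]'| sed -n '2p;4p';python3 -m jog '[[[0,0,-0.03,0,0],[0,0,0,0,0]]]'| sed -n '2p;4p';python3 -m jog '[[[0,0,-0.02,0,0],[0,0,0,0,0]]]'| sed -n '2p;4p'
```

```text
ee_pos: [0.496, 0.1745, 0.0821]
wrist_force: [0.9, -0.5, -4.5]
ee_pos: [0.4961, 0.1745, 0.0807]
wrist_force: [0.3, 0.0, -4.6]
ee_pos: [0.4963, 0.1746, 0.08]
wrist_force: [-0.5, -0.8, -4.2]
```

```bash
python3 -m jog '[[[0,0,-0.02,0,0],[0,0,0,0,0]]]'| sed -n '2p;4p';python3 -m jog '[[[0,0,-0.02,0,0],[0,0,0,0,0]]]'| sed -n '2p;4p'
```

```text
ee_pos: [0.4963, 0.1746, 0.0799]
wrist_force: [-2.6, -1.8, 4.8]
ee_pos: [0.4963, 0.1746, 0.0798]
wrist_force: [-6.5, -2.3, 12.5]
```

Standing on the mat. I'll relieve the push, open, and withdraw upwards.

```bash
python3 -m jog '[[[0,0,0.035,0,0],[0,0,0,0,0],[0,0,0,0,0.5],[0,0,0,0,1],[0,0,0,0,1],[0,0,0,0,1],[0,0,0,0,1],[0,0,0,0,1]]]';python3 -m jog '[[[0,0,0.2,0,1],[0,0,0.5,0,1],[0,0,0.7,0,1],[0,0,0.7,0,1],[0,0,0.7,0,1],[0,0,0.2,0,1],[0,0,0,0,1],[0,0,0,0,1]]]'
python3 - <<'E'
from h import *
o=sensors.get_obs();im=camera("wrist");s=camera("side")
cv2.imwrite("pics/fin.png",np.hstack([cv2.resize(im,(400,300)),cv2.resize(s[120:360,180:500],(400,300))]))
E
```

```text
time: 25.4
ee_pos: [0.4962, 0.1746, 0.0797]
tcp_rot: [180.0, 0.0, 83.6]
wrist_force: [0.5, -0.5, -0.8]
opening: 0.0855
grasp_force: 0.0
time: 26.2
ee_pos: [0.4961, 0.1745, 0.2289]
tcp_rot: [-180.0, 0.0, 83.6]
wrist_force: [0.7, 0.0, -1.5]
opening: 0.0854
grasp_force: 0.0
```

View pics/fin.png

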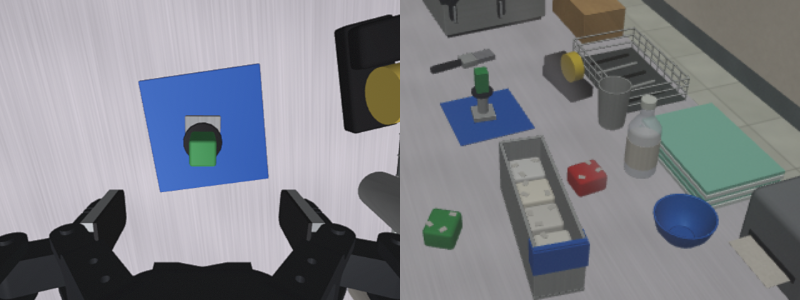

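The tamper stands upright and free at the mat's centre (about (203,140) left, (482,110) right). The salts are level and nothing else has moved.

```bash
python3 -c "
from workcell import ticket
print(ticket.job_done())"
```

```text
the job is handed in; nothing more can be done
None
```

The job is handed in, though no verdict came back: all four salts were pressed firm in order at about 18 to 22 N, ending level and well below the rim, and the tamper stands free on the mat at about 26 s.

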